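Set the check blade in the strip reader and close its cover

TASK

Prepare the strip reader for its calibration check: push the steel gauge blade that lies on the reader's loading bed nose first into the slot, until its rear edge (the end with the upright tab) is level with the line scribed across the bed between the two pointer blocks; not short of it and not past it. Then swing the reader's hinged cover fully down over the blade's tail, without shifting the blade. Leave the other things on the bench where they are.

Things in the scene. Friction and masses are not known exactly. Their poses are not given: they have to be found in the camera images.
- reader: White strip reader, fixed. x: the direction in which the blade goes in; z up; origin on the bench below the middle of the slot mouth. Housing: x 0 to 170, 150 wide, 62 tall. Flat grey loading bed before it: x -170 to 0, 140 wide, top at z 20. Pointer blocks on the bed at x -50, y +-64: 12 x 10, 8 tall.
- slot_mouth (a point): middle of the slot's lower edge at the housing's face: reader frame (0, 0, 20). Slot 42 wide, 14 high, 99 deep: no stop at the right depth. Two rails on the bed, 10 tall, x -35 to 0, funnel from about 66 wide to 44 at the mouth.
- depth_line (a point): middle of the white line scribed across the bed, level with the pointer blocks: reader frame (-50, 0, 20). The blade's rear edge must come here.
- blade: Loose steel gauge blade, about 0.15 kg, lying flat on the bed: 110 long, 36 wide, 4 thick, with a rounded nose at its x = +110 end and an upright tab at its rear end (6 thick along x, x 0 to 6; 34 wide; top 34 above the underside). Origin: middle of the rear edge, underside; x runs towards the nose, z up.
- cover (a joint): Cover angle, rad: 0 = closed (level over the front of the bed), grows as it swings up and back, at most 2.3; stiff hinge, stays where left. Grey plate 90 long from hinge to free edge, 140 wide, 5 thick, with a lip reaching 10 below it at the free edge.
- cover_hinge (a point): middle of the cover's hinge line: reader frame (0, 0, 66); the hinge axis is the reader's y. The closed cover's underside is at z 66, its top at z 71.
- cover_edge (a point): middle of the cover's free edge, 90 from the hinge; closed, it is at reader frame (-90, 0, 68.5)
- dropper: amber dropper bottle, 28 dia x 62 tall, standing beside the bed; origin: centre of its underside
- mailer: white plastic slide mailer, 85 x 30 x 16, lying beside the bed; origin: centre of its underside
- jar: clear specimen jar with red lid, 64 dia x 75 tall; origin: centre of its underside
- wash: white plastic bottle with blue cap, 70 dia x 160 tall; origin: centre of its underside
- tips: white box of yellow pipette tips, 85 x 120 x 56 tall; origin: centre of its underside
- beaker: glass beaker, 66 dia x 85 tall; origin: centre of its underside
Mind the look-alikes: they are no part of the job. Of the things like the blade, leave any that is orange; of the rest the larger one is meant.

How it is judged:
By the outcome, as a careful person would: the job done as asked, in the order asked, and still so for the second after the job is handed in, with the robot touching nothing.
It also fails if it takes over 51 s, if anything falls off the work surface, if the arm or the gripper's body presses on something with over 40 N, if the wrist force passes 120 N, or if a joint passes its speed limit or range.

ROBOT

A 6-joint arm with a two-finger parallel gripper is mounted at the origin on the work surface. World frame = base frame: x ahead of the robot, y to its left, z up, the work surface at z = 0. Lengths are in m, angles in rad, forces in N, time in s.
With the tool pointing down it reaches from about 0.35 to 0.975 m from the base axis. Payload 4.9 kg.
Tool frame: the origin (TCP) lies on the centre line of the jaws, within the pads' length; the fingertips stand 19 mm ahead of it and the grasp point (between the pads) is the TCP; z points along the fingers, y is the line along which they close (so a half turn about z gives the same grasp; the last joint's range is limited). The gripper opens to 85 mm and grips with 20 to 120 N. Pads are 22 mm wide; open, the fingers measure 114 mm over their backs; the gripper's body (76 mm by 85 mm) begins 54 mm behind the grasp point. The pads swing forward as they close: fully open they stand 13 mm farther back than shut.
Start: joints at [-1.439, 0.053, 1.613, -0, 1.476, -0.119], TCP at [0.155, -0.605, 0.25] pointing down, gripper open.
Joint ranges: [-3.01, 3.01], [-1.01, 2.22], [0.06, 2.58], [-1.02, 4.17], [0.09, 2.62], [-3.14, 3.14]. Speed limits (rad/s): [2.57, 2.57, 3.14, 3.14, 3.14, 3.14].

INTERFACE

Orientations are given as a unit quaternion [w, x, y, z].
In Python, from plant import state, grab_frame, ticket, spotter gives the robot as it stands.
- The arm moves only by the tool apply_moves, never from a script. Its argument "series" is a list of rows, each an object of numbers: "jaw": the closure, from 0 (fully open) to 1 (shut); "dx", "dy", "dz": the shift along the tool's x, y, z in mm; "turn": the turn about the tool's z in rad. A call has 1 to 5 rows; each row is the pose to reach, as a shift and turn from the pose commanded when the call began, along the tool's axes at that moment; what a row does not reach only later rows make up. A row lasts 1/12 s, in which the tool goes at most 41.7 mm and 7.16 degrees, less where a joint would pass 70% of its speed; a pose out of reach is approached as far as the arm can. A call with a gripper value outside its range is refused whole. The fingers move at their own pace and stop on an object; the grip force is fixed at half the most. Time passes only in rows, so rows that repeat a pose let the fingers close. It gives the time, the measured TCP pose, the force, the opening and the grip force at its end, in the units of the state.
- state(): the state, without advancing time (a new reading comes with each control period).
- grab_frame(name): name is "side" or "top"; returns a dict with "pixels" (480x640x3 uint8, red, green, blue), "mtx" (3x3 intrinsics, pixels), "dist_coeffs" ([k1, k2, p1, p2, k3] as OpenCV has them; the pictures are not rectified), "camera_from_world" (4x4, takes a point from world to camera coordinates). Camera axes: x right, y down, z forward; pixel columns grow to the right and rows downward; lengths in m; the calibration is good to about 2 mm. A picture is of the moment at which its call begins. There is no depth.
- ticket.job_done(): hands the job in; it is judged then, once.
Trained networks look in a picture, given as the dict that the camera call returned (one of the last four; its "shot" number tells which), for a name from the list of things; names that differ only in an ending like _2 or _b are one class to them, and where a whole thing is asked for, a point or a joint stands for the part that bears it (a point fixed in the world has none). Each returns a list of dicts, best first, with "conf" (0 to 1); they miss things now and then, are a little off and sometimes report something else, mostly with a low value. They report only what shows in the picture. A call takes as long as a camera call. They do not tell look-alikes from the thing itself.
- spotter.outline_of(picture, target): "region" (480x640 bool, what is visible of it) and "extent" ([left, top, right, bottom] in pixels, round what is visible of it).
The state is a dict: "time": time; "joint_pos": joint angles; "joint_vel": joint speeds; "joint_efforts": joint torques, N m; "tool_pos": TCP position; "tool_rot": TCP orientation; "contact_force": force on the tool from outside, world axes, zero at the start; "ft_torque": the same for the moment, N m; "gripper_width": opening from 0.0 (shut) to 1.0 (fully open); "grasp_force": force on a finger pad.
Only numpy, scipy, OpenCV 4.12 (cv2) and the standard library are available. Lean on these libraries where they do the work, as an engineer would, in place of code of your own. Each camera call takes 0.05 s, during which the arm holds its last target. There are 200 camera calls.

## Working session

There is one attempt and no reset: what is moved stays moved. The work goes in short steps, Python scripts to look and compute and a tool call to move; the robot and the scene stay as the last step left them, time stands still between calls to the robot, and variables do not carry over. Pictures are saved under pics/ and viewed, at most 10 in all, crops included, and the job is handed in when it is done.

Besides the shell and the picture viewer there is one more tool, called after "Emit:" in YAML: its name, and indented under it one key for each argument. apply_moves: Moves the arm, as the interface text tells. Its arguments: {"type":"object","properties":{"series":{"type":"array","items":{"type":"object","properties":{"jaw":{"type":"number"},"dx":{"type":"number"},"dy":{"type":"number"},"dz":{"type":"number"},"turn":{"type":"number"}}}}},"required":["series"]}

```bash
mkdir -p pics; cat > h.py <<'E'
import numpy as np,cv2,pickle
from plant import state,grab_frame,ticket,spotter
def snap(n,f):
    p=grab_frame(n); cv2.imwrite('pics/'+f,p['pixels'][:,:,::-1]); pickle.dump({k:p[k] for k in p},open(f'pics/{f}.pkl','wb')); return p
def proj(p,X):
    T=np.array(p['camera_from_world']); r,_=cv2.Rodrigues(T[:3,:3])
    return cv2.projectPoints(np.array(X,float).reshape(-1,1,3),r,T[:3,3],np.array(p['mtx']),np.array(p['dist_coeffs'],float))[0].reshape(-1,2)
def lift(p,uv,z):
    T=np.array(p['camera_from_world']); u=cv2.undistortPoints(np.array(uv,float).reshape(-1,1,2),np.array(p['mtx']),np.array(p['dist_coeffs'],float)).reshape(-1,2)
    d=np.c_[u,np.ones(len(u))]@T[:3,:3]; c=-T[:3,:3].T@T[:3,3]
    return c+d*((z-c[2])/d[:,2:])
E
python3 - <<'E'
from h import *
for n in('top','side'):
    p=snap(n,n+'0.png'); T=np.array(p['camera_from_world']); print(n,(-T[:3,:3].T@T[:3,3]).round(3))
    for t in('reader','blade','cover'):
        for o in spotter.outline_of(p,t): print(t,round(o['conf'],2),np.array(o['extent']).round(),o['region'].sum())
print(state())
E
```

```text
top [0.446 0.018 1.09 ]
reader 0.8 [240. 237. 400. 315.] 9248
reader 0.48 [317. 236. 341. 310.] 933
blade 0.9 [279. 162. 309. 207.] 706
blade 0.72 [206. 193. 245. 221.] 414
cover 0.56 [316. 239. 337. 310.] 929
cover 0.48 [240. 237. 400. 316.] 9314
cover 0.16 [483. 303. 522. 332.] 973
side [0.289 0.86  0.685]
reader 0.6 [275. 205. 395. 331.] 7514
reader 0.56 [239. 304. 279. 386.] 2719
reader 0.34 [282. 245. 305. 272.] 395
blade 0.96 [304. 276. 340. 312.] 638
blade 0.66 [220. 254. 268. 285.] 513
blade 0.64 [226. 306. 241. 336.] 349
{'time': 0.4, 'joint_pos': array([-1.43900668e+00,  5.28189455e-02,  1.61309955e+00,  2.13658746e-05,
        1.47600692e+00, -1.18995840e-01]), 'joint_vel': array([ 0.00111766, -0.00110556, -0.00152483,  0.00101829,  0.0019547 ,
        0.00045307]), 'joint_efforts': array([-4.83564600e-04, -3.93048334e+01, -3.69813144e+01, -2.20413808e-04,
        2.40891946e-03,  1.45200891e-07]), 'tool_pos': array([ 0.15509815, -0.60534636,  0.25011043]), 'tool_rot': array([-1.66449824e-04,  9.92148738e-01,  1.25063397e-01,  9.57025105e-06]), 'contact_force': array([-0.49266925,  0.29173521, -0.71200207]), 'ft_torque': array([-0.04312127,  0.02646288, -0.01115508]), 'grasp_force': 0.0, 'gripper_width': 0.998053758326439}
```

View pics/top0.png

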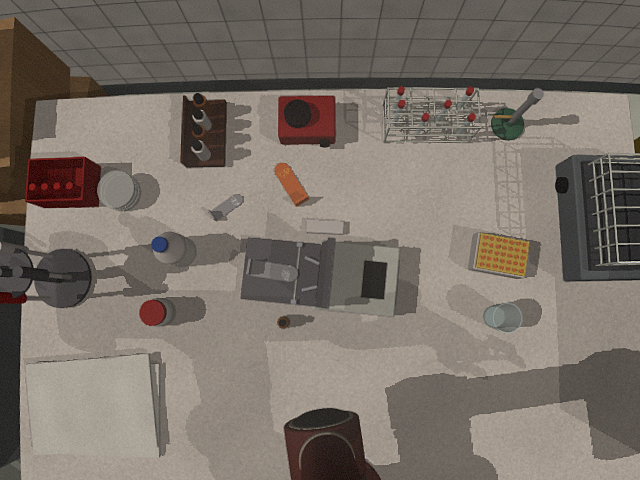

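View pics/side0.png

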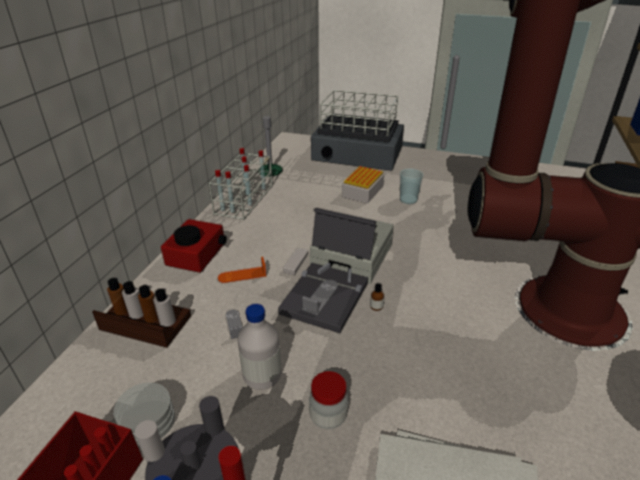

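The top view shows the reader at (320,275), with its bed on the left and the slot towards the image's right. There are three blade-like things: an orange one at (291,184), a small grey one at (228,207) on the bench, and a grey one on the bed at about (273,270). The one on the bed should be the blade, since it is not orange and is the larger of the rest. I'll confirm with an enlarged crop.

```bash
python3 - <<'E'
from h import *
a=cv2.imread('pics/top0.png')[185:325,200:410]; b=cv2.imread('pics/side0.png')[200:345,215:405]
a=cv2.resize(a,None,fx=3.8,fy=3.8,interpolation=cv2.INTER_CUBIC)
a=cv2.convertScaleAbs(a,alpha=1.5)
b=cv2.convertScaleAbs(cv2.resize(b,None,fx=4,fy=4,interpolation=cv2.INTER_CUBIC),alpha=1.5)
cv2.imwrite('pics/c1.png',a);cv2.imwrite('pics/c2.png',b)
E
```

```text
(no output)
```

View pics/c1.png

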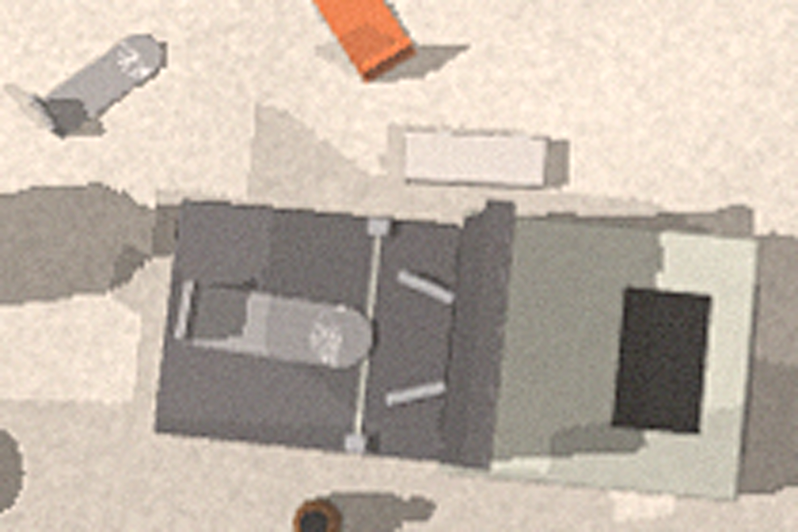

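View pics/c2.png

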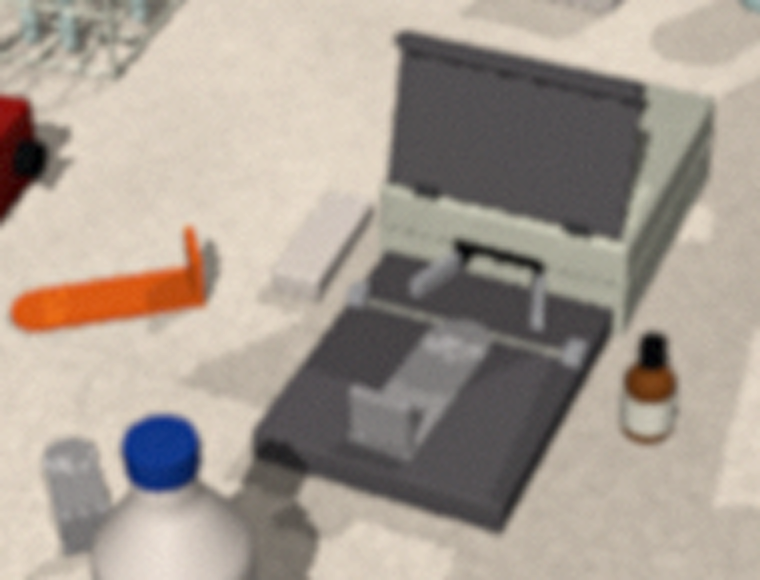

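The blade on the bed is confirmed: grey, nose at the scribed line (crop 372,340), tab at the rear (crop 188,312). The small grey piece (crop 95,80) and the orange one stay put. Next I fit the poses.

```bash
cat >> h.py <<'E'
from scipy.optimize import least_squares
def load(f): return pickle.load(open(f'pics/{f}.pkl','rb'))
def R2(q,P):
    P=np.array(P,float)/1000;c,s=np.cos(q[2]),np.sin(q[2])
    return np.c_[q[0]+c*P[:,0]-s*P[:,1],q[1]+s*P[:,0]+c*P[:,1],P[:,2]]
def inv(q,W):
    W=np.atleast_2d(W);c,s=np.cos(q[2]),np.sin(q[2]);d=W[:,:2]-q[:2]
    return np.c_[c*d[:,0]+s*d[:,1],-s*d[:,0]+c*d[:,1],W[:,2]]*1000
def fit(obs,q0):  # obs: list of (pic, pts3 mm, uv)
    f=lambda q:np.concatenate([(proj(p,R2(q,P))-uv).ravel() for p,P,uv in obs])
    r=least_squares(f,q0,loss='soft_l1'); return r.x,r.fun.reshape(-1,2)
E
python3 - <<'E'
from h import *
T,S=load('top0.png'),load('side0.png')
tc=lambda a:(np.array(a,float)+.5)/3.8-.5+[200,185]
sc=lambda a:(np.array(a,float)+.5)/4-.5+[215,200]
P1=[[-170,70,20],[-170,-70,20],[-50,64,28],[-50,-64,28],[170,75,62],[170,-75,62]]
U1=tc([[181,201],[157,432],[378,226],[355,442],[757,238],[735,498]])
P2=[[-50,64,28],[-50,-64,28],[170,-75,62],[0,-75,62]]
U2=sc([[358,288],[573,347],[714,97],[628,235]])
for nm,obs in(('top',[(T,P1,U1)]),('side',[(S,P2,U2)]),('both',[(T,P1,U1),(S,P2,U2)])):
    q,r=fit(obs,[.45,.05,-1.6]); print(nm,q.round(4)); print(r.round(1).tolist())
qt,_=fit([(T,P1,U1)],[.45,.05,-1.6]); q=qt
np.save('q.npy',q)
# blade: nose, tab
print('nose',inv(q,lift(T,tc([[372,340]]),.024)).round(1),'tabtop',inv(q,lift(T,tc([[186,311],[190,282],[180,337],[193,310]]),.054)).round(1).tolist())
print('rear corner+edges',inv(q,lift(T,tc([[250,291],[340,309],[240,357],[340,368]]),.024)).round(1).tolist())
print('side tab top corners',inv(q,lift(S,sc([[350,386],[408,407],[420,400]]),.054)).round(1).tolist())
print('wash top',lift(T,[[160,245]],.16).round(3),'dropper',lift(T,[[284,322]],.062).round(3))
for a in(1.3,1.6,1.9,2.1,2.3):
    e=[[-90*np.cos(a)-0*np.sin(a),y,66+90*np.sin(a)] for y in(70,-70)]
    print(a,(( proj(T,R2(q,e))-[200,185])*3.8).round().tolist(),((proj(S,R2(q,e))-[215,200])*4).round().tolist())
s=state(); print(s['tool_pos'],inv(q,s['tool_pos']).round(1))
E
```

```text
top [ 0.5038  0.0345 -1.6765]
[[-0.6, -0.8], [-1.2, 0.3], [-0.2, -0.1], [0.0, 0.3], [0.9, -0.5], [0.9, 0.6]]
side [ 0.5039  0.032  -1.6778]
[[0.0, -0.2], [0.3, -0.4], [0.0, -0.6], [-0.3, 3.3]]
both [ 0.5037  0.0339 -1.6763]
[[-0.3, -0.7], [-1.0, 0.4], [0.1, -0.1], [0.3, 0.4], [1.1, -0.5], [1.2, 0.6], [-0.1, 0.4], [0.2, 0.2], [-0.1, -0.2], [-0.4, 3.8]]
nose [[-46.5  -3.1  24. ]] tabtop [[-152.4, 1.6, 54.0], [-152.0, 18.4, 54.0], [-154.2, -13.5, 54.0], [-148.5, 2.6, 54.0]]
rear corner+edges [[-121.1, 18.7, 24.0], [-67.1, 13.2, 24.0], [-122.8, -20.5, 24.0], [-63.6, -21.2, 24.0]]
side tab top corners [[-151.5, 20.0, 54.0], [-154.4, -13.2, 54.0], [-147.3, -16.6, 54.0]]
wash top [[0.558 0.346 0.16 ]] dropper [[0.402 0.108 0.062]]
1.3 [[413.0, 189.0], [386.0, 459.0]] [[361.0, 74.0], [611.0, 131.0]]
1.6 [[464.0, 193.0], [438.0, 464.0]] [[381.0, 45.0], [627.0, 100.0]]
1.9 [[515.0, 199.0], [489.0, 469.0]] [[401.0, 30.0], [643.0, 82.0]]
2.1 [[546.0, 204.0], [521.0, 472.0]] [[413.0, 28.0], [651.0, 79.0]]
2.3 [[572.0, 209.0], [548.0, 474.0]] [[423.0, 32.0], [658.0, 83.0]]
[ 0.15509815 -0.60534636  0.25011043] [[ 673.  -279.2  250.1]]
```

```bash
cat >> h.py <<'E'
from scipy.spatial.transform import Rotation as Ro
def move(W,ang):  # world target (m), world heading of tool y
    s=state();w,x,y,z=s['tool_rot'];M=Ro.from_quat([x,y,z,w]).as_matrix()
    d=M.T@(np.array(W)-s['tool_pos'])*1000; a=np.arctan2(M[1,1],M[0,1])
    t=-(ang-a); t=(t+np.pi/2)%np.pi-np.pi/2
    print('d',d.round(1),'turn',round(t,4),'tilt',M[:,2].round(3),'t',s['time'])
def rmove(x,y,z,yaw=0):
    q=np.load('q.npy'); move(R2(q,[[x,y,z]])[0],q[2]+yaw)
def where():
    s=state();q=np.load('q.npy');w,x,y,z=s['tool_rot'];M=Ro.from_quat([x,y,z,w]).as_matrix();a=np.arctan2(M[1,1],M[0,1])
    print('reader',inv(q,s['tool_pos']).round(1),'yaw',round((a-q[2]+np.pi/2)%np.pi-np.pi/2,4),s['contact_force'].round(1),s['gripper_width'],s['grasp_force'],s['time'])
E
python3 -c "
from h import *
move([.42,-.3,.25],-1.7315);rmove(-152,2.3,200,-.055)"
```

```text
d [ 3.324e+02 -2.301e+02  2.000e-01] turn 0.4115 tilt [-0.  0. -1.] t 0.4
d [ 551.8 -674.9   50.4] turn 0.4115 tilt [-0.  0. -1.] t 0.4
```

Emit:
apply_moves:
  series:
    - {"dx":33,"dy":-23,"turn":0.1}
    - {"dx":66,"dy":-46,"turn":0.2}
    - {"dx":99,"dy":-70,"turn":0.3}
    - {"dx":132,"dy":-93,"turn":0.4}
    - {"dx":165,"dy":-116,"turn":0.4115}

```text
invalid input at $.series[0]: expected keys jaw, dx, dy, dz, turn
```

```bash
python3 -c "
from h import *
where();move([.42,-.3,.25],-1.7315);rmove(-152,2.3,200,-.055)"
```

```text
reader [[ 673.  -279.2  250.1]] yaw 0.3565 [-0.5  0.3 -0.7] 0.998053758326439 0.0 0.4
d [ 3.324e+02 -2.301e+02  2.000e-01] turn 0.4115 tilt [-0.  0. -1.] t 0.4
d [ 551.8 -674.9   50.4] turn 0.4115 tilt [-0.  0. -1.] t 0.4
```

Emit:
apply_moves:
  series:
    - {"dx":33,"dy":-23,"dz":0,"jaw":0.3,"turn":0.1}
    - {"dx":66,"dy":-46,"dz":0,"jaw":0.3,"turn":0.2}
    - {"dx":99,"dy":-70,"dz":0,"jaw":0.3,"turn":0.3}
    - {"dx":132,"dy":-93,"dz":0,"jaw":0.3,"turn":0.4}
    - {"dx":165,"dy":-116,"dz":0,"jaw":0.3,"turn":0.4115}

```text
time: 0.82
tool_pos: [0.2869, -0.4506, 0.2504]
tool_rot: [0.0, 0.997, -0.082, 0.0]
contact_force: [1.0, -0.2, 0.9]
gripper_width: 0.698
grasp_force: 0.0
```

```bash
python3 -c "
from h import *
where();move([.42,-.3,.25],-1.7315);rmove(-152,2.3,200,-.055)"
```

```text
reader [[ 505.3 -164.5  250.4]] yaw -0.0592 [ 1.  -0.2  0.9] 0.6976224517385913 0.0 0.8167
d [ 106.5 -170.4    0.4] turn -0.0042 tilt [ 0. -0. -1.] t 0.8167
d [ 127.6 -666.    50.3] turn -0.0042 tilt [ 0. -0. -1.] t 0.8167
```

Emit:
apply_moves:
  series:
    - {"dx":10,"dy":-40,"dz":0,"jaw":0.3,"turn":0}
    - {"dx":20,"dy":-80,"dz":0,"jaw":0.3,"turn":0}
    - {"dx":30,"dy":-120,"dz":0,"jaw":0.3,"turn":0}
    - {"dx":40,"dy":-160,"dz":0,"jaw":0.3,"turn":0}
    - {"dx":50,"dy":-200,"dz":0,"jaw":0.3,"turn":0}

```text
time: 1.23
tool_pos: [0.3679, -0.2609, 0.2505]
tool_rot: [0.0, 0.997, -0.081, 0.0]
contact_force: [1.0, 0.1, 0.0]
gripper_width: 0.7
grasp_force: 0.0
```

Emit:
apply_moves:
  series:
    - {"dx":8,"dy":-40,"dz":0,"jaw":0.3,"turn":0}
    - {"dx":16,"dy":-80,"dz":0,"jaw":0.3,"turn":0}
    - {"dx":24,"dy":-120,"dz":0,"jaw":0.3,"turn":0}
    - {"dx":32,"dy":-160,"dz":0,"jaw":0.3,"turn":0}
    - {"dx":40,"dy":-200,"dz":0,"jaw":0.3,"turn":0}

```text
time: 1.65
tool_pos: [0.4393, -0.0697, 0.2508]
tool_rot: [0.0, 0.997, -0.08, 0.001]
contact_force: [1.4, -0.1, -0.4]
gripper_width: 0.699
grasp_force: 0.0
```

Emit:
apply_moves:
  series:
    - {"dx":8,"dy":-40,"dz":0,"jaw":0.3,"turn":0}
    - {"dx":16,"dy":-80,"dz":0,"jaw":0.3,"turn":0}
    - {"dx":24,"dy":-120,"dz":0,"jaw":0.3,"turn":0}
    - {"dx":30,"dy":-160,"dz":0,"jaw":0.3,"turn":0}
    - {"dx":36,"dy":-200,"dz":0,"jaw":0.3,"turn":0}

```text
time: 2.07
tool_pos: [0.5068, 0.1222, 0.2506]
tool_rot: [0.0, 0.997, -0.08, 0.0]
contact_force: [1.1, -1.0, 0.5]
gripper_width: 0.7
grasp_force: 0.0
```

```bash
python3 -c "
from h import *
where();rmove(-152,2.3,200,-.055)"
```

```text
reader [[-87.6  -6.2 250.6]] yaw -0.0545 [ 1.1 -1.   0.5] 0.7001708980427219 0.0 2.0667
d [  5.  -64.8  50.6] turn 0.0005 tilt [ 0.001 -0.    -1.   ] t 2.0667
```

Emit:
apply_moves:
  series:
    - {"dx":3,"dy":-35,"dz":20,"jaw":0.4,"turn":0}
    - {"dx":5,"dy":-65,"dz":40,"jaw":0.4,"turn":0}
    - {"dx":5,"dy":-65,"dz":75,"jaw":0.4,"turn":0}
    - {"dx":5,"dy":-65,"dz":110,"jaw":0.4,"turn":0}
    - {"dx":5,"dy":-65,"dz":110,"jaw":0.4,"turn":0}

```text
time: 2.48
tool_pos: [0.5168, 0.183, 0.1322]
tool_rot: [0.002, 0.997, -0.08, -0.007]
contact_force: [-1.5, -0.2, -1.2]
gripper_width: 0.598
grasp_force: 0.0
```

```bash
python3 -c "
from h import *
where();rmove(-152,2.3,51,-.055)
p=snap('top','top1.png');s=snap('side','side1.png')
a=cv2.resize(p['pixels'][200:330,200:350],None,fx=3,fy=3);b=cv2.resize(s['pixels'][200:330,240:350],None,fx=3,fy=3)
cv2.imwrite('pics/c3.png',cv2.convertScaleAbs(np.hstack([a,b]),alpha=1.5)[:,:,::-1])
"
```

```text
reader [[-149.1   -2.8  132.2]] yaw -0.0535 [-1.5 -0.2 -1.2] 0.5984967254738727 0.0 2.4833
d [ 6.  -3.6 81.1] turn 0.0015 tilt [-0.014 -0.003 -1.   ] t 2.4833
```

View pics/c3.png

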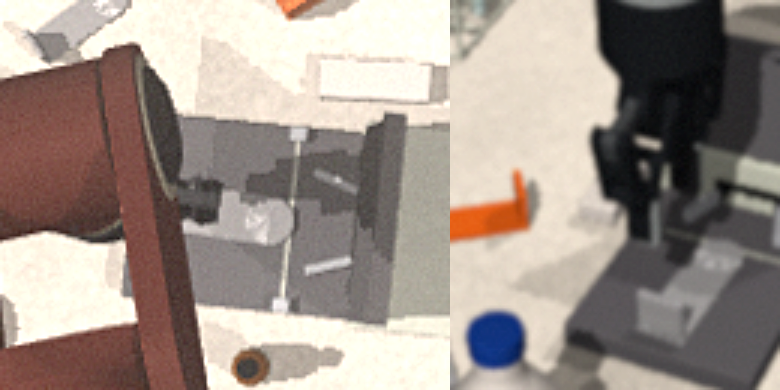

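Emit:
apply_moves:
  series:
    - {"dx":0,"dy":0,"dz":20,"jaw":0.4,"turn":0}
    - {"dx":0,"dy":0,"dz":40,"jaw":0.4,"turn":0}
    - {"dx":0,"dy":0,"dz":40,"jaw":0.4,"turn":0}
    - {"dx":0,"dy":0,"dz":40,"jaw":0.4,"turn":0}

```text
time: 2.92
tool_pos: [0.5228, 0.1831, 0.1023]
tool_rot: [-0.0, 0.997, -0.081, 0.001]
contact_force: [0.4, -0.3, 0.9]
gripper_width: 0.602
grasp_force: 0.0
```

```bash
python3 -c "
from h import *
where();rmove(-152,2.3,51,-.055)
"
```

```text
reader [[-149.9    3.2  102.3]] yaw -0.0558 [ 0.4 -0.3  0.9] 0.6016029887209934 0.0 2.9167
d [-1.1 -2.1 51.2] turn -0.0008 tilt [ 0.002  0.    -1.   ] t 2.9167
```

Emit:
apply_moves:
  series:
    - {"dx":-1,"dy":-2,"dz":20,"jaw":0.4,"turn":0}
    - {"dx":-1,"dy":-2,"dz":40,"jaw":0.4,"turn":0}
    - {"dx":-1,"dy":-2,"dz":51,"jaw":0.4,"turn":0}
    - {"dx":-1,"dy":-2,"dz":51,"jaw":0.4,"turn":0}
    - {"dx":-1,"dy":-2,"dz":51,"jaw":0.6,"turn":0}

```text
time: 3.33
tool_pos: [0.5219, 0.1855, 0.0505]
tool_rot: [-0.0, 0.997, -0.08, 0.001]
contact_force: [-0.4, -0.7, -0.2]
gripper_width: 0.473
grasp_force: 0.0
```

```bash
python3 -c "
from h import *
where();rmove(-152,2.3,51,-.055)
p=snap('top','top2.png');s=snap('side','side2.png')
a=cv2.resize(p['pixels'][200:330,200:350],None,fx=3,fy=3);b=cv2.resize(s['pixels'][220:350,240:350],None,fx=3,fy=3)
cv2.imwrite('pics/c4.png',cv2.convertScaleAbs(np.hstack([a,b]),alpha=1.5)[:,:,::-1])
"
```

```text
reader [[-152.1    2.1   50.5]] yaw -0.0552 [-0.4 -0.7 -0.2] 0.47251799390205335 0.0 3.3333
d [ 0.2  0.1 -0.5] turn -0.0002 tilt [ 0.001  0.    -1.   ] t 3.3333
```

View pics/c4.png

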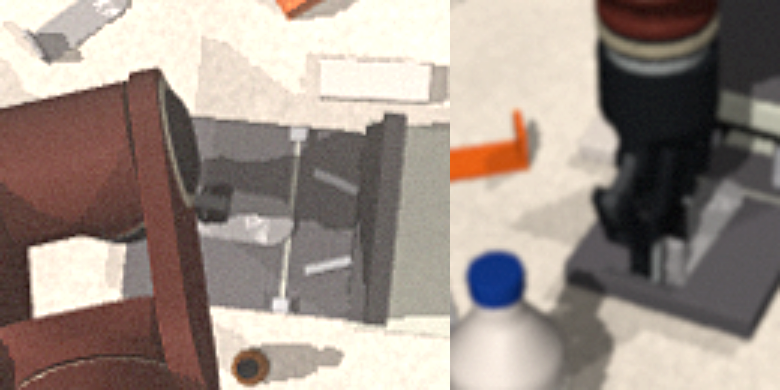

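Emit:
apply_moves:
  series:
    - {"dx":0,"dy":0,"dz":0,"jaw":0.8,"turn":0}
    - {"dx":0,"dy":0,"dz":0,"jaw":0.9,"turn":0}
    - {"dx":0,"dy":0,"dz":0,"jaw":1,"turn":0}
    - {"dx":0,"dy":0,"dz":0,"jaw":1,"turn":0}
    - {"dx":0,"dy":0,"dz":0,"jaw":1,"turn":0}

```text
time: 3.85
tool_pos: [0.5223, 0.1858, 0.0508]
tool_rot: [-0.0, 0.997, -0.08, 0.001]
contact_force: [-0.5, 0.4, 5.5]
gripper_width: 0.053
grasp_force: 61.9
```

```bash
python3 -c "
from h import *
where();rmove(-112,0,51,0);rmove(-47,0,51,0)
"
```

```text
reader [[-152.5    2.4   50.8]] yaw -0.055 [-0.5  0.4  5.5] 0.053344448424364845 61.88300371170044 3.85
d [-0.1 40.5 -0.3] turn -0.055 tilt [ 0.002  0.001 -1.   ] t 3.85
d [  3.4 105.4  -0.3] turn -0.055 tilt [ 0.002  0.001 -1.   ] t 3.85
```

Emit:
apply_moves:
  series:
    - {"dx":0,"dy":6,"dz":0,"jaw":1,"turn":-0.015}
    - {"dx":0,"dy":14,"dz":0,"jaw":1,"turn":-0.03}
    - {"dx":0,"dy":22,"dz":0,"jaw":1,"turn":-0.055}
    - {"dx":0,"dy":30,"dz":0,"jaw":1,"turn":-0.055}
    - {"dx":0,"dy":30,"dz":0,"jaw":1,"turn":-0.055}

```text
time: 4.27
tool_pos: [0.5175, 0.1554, 0.0507]
tool_rot: [-0.0, 0.999, -0.053, 0.001]
contact_force: [0.5, -0.5, 7.3]
gripper_width: 0.056
grasp_force: 62.1
```

```bash
python3 -c "
from h import *
where();rmove(-112,0,51,0);rmove(-47,0,51,0)
p=snap('top','top3.png');s=snap('side','side3.png')
a=cv2.resize(p['pixels'][220:320,255:345],None,fx=5,fy=5,interpolation=2);b=cv2.resize(s['pixels'][220:345,270:360],None,fx=4,fy=4,interpolation=2)
cv2.imwrite('pics/c5.png',cv2.convertScaleAbs(np.hstack([a[:500],b[:500]]),alpha=1.7)[:,:,::-1])
"
```

```text
reader [[-121.7    0.8   50.7]] yaw -0.001 [ 0.5 -0.5  7.3] 0.05568371853309224 62.11351275444031 4.2667
d [-0.8  9.7 -0.3] turn -0.001 tilt [ 0.003  0.    -1.   ] t 4.2667
d [-0.7 74.7 -0.3] turn -0.001 tilt [ 0.003  0.    -1.   ] t 4.2667
```

View pics/c5.png

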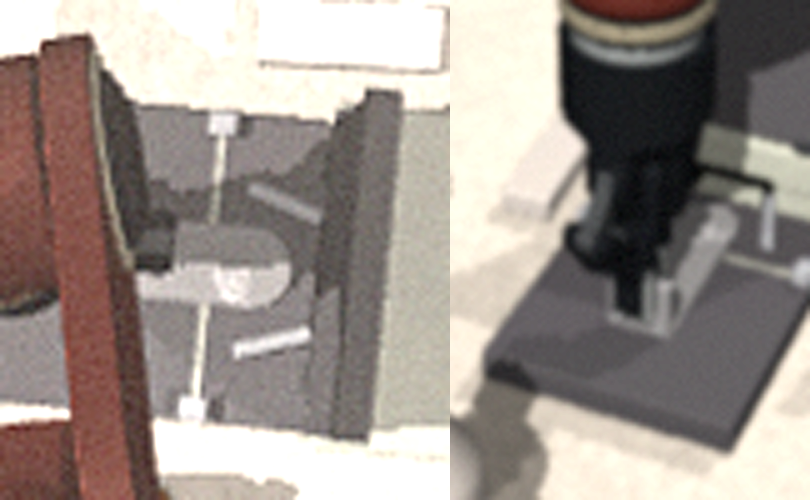

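```bash
python3 -c "
from h import *
p=load('top3.png');q=np.load('q.npy')
f=lambda a,z:print(inv(q,lift(p,(np.array(a,float)+.5)/5-.5+[255,220],z)).round(1).tolist())
f([[292,268]],.024);f([[185,223],[255,229],[185,303],[245,308]],.024);f([[320,217],[308,331],[249,186],[236,353]],.03);f([[224,112],[193,412],[213,200],[200,340]],.02)
"
```

```text
[[-12.4, 2.2, 24.0]]
[[-62.0, 17.7, 24.0], [-30.6, 18.0, 24.0], [-58.3, -17.9, 24.0], [-31.5, -17.5, 24.0]]
[[-2.1, 25.7, 30.0], [-2.4, -25.1, 30.0], [-34.8, 36.4, 30.0], [-33.2, -37.9, 30.0]]
[[-50.0, 69.5, 20.0], [-50.1, -65.7, 20.0], [-50.8, 29.4, 20.0], [-50.3, -33.5, 20.0]]
```

Emit:
apply_moves:
  series:
    - {"dx":0,"dy":8,"dz":0,"jaw":1,"turn":0}
    - {"dx":0,"dy":16,"dz":0,"jaw":1,"turn":0}
    - {"dx":0,"dy":24,"dz":0,"jaw":1,"turn":0}
    - {"dx":0,"dy":32,"dz":0,"jaw":1,"turn":0}
    - {"dx":0,"dy":40,"dz":0,"jaw":1,"turn":0}

```text
time: 4.78
tool_pos: [0.5134, 0.1165, 0.0507]
tool_rot: [-0.001, 0.999, -0.053, 0.001]
contact_force: [0.6, 5.0, 6.1]
gripper_width: 0.059
grasp_force: 62.0
```

Emit:
apply_moves:
  series:
    - {"dx":0,"dy":8,"dz":0,"jaw":1,"turn":0}
    - {"dx":0,"dy":16,"dz":0,"jaw":1,"turn":0}
    - {"dx":0,"dy":24,"dz":0,"jaw":1,"turn":0}
    - {"dx":0,"dy":31,"dz":0,"jaw":1,"turn":0}
    - {"dx":0,"dy":31,"dz":0,"jaw":1,"turn":0}

```text
time: 5.2
tool_pos: [0.51, 0.0845, 0.0507]
tool_rot: [-0.0, 0.999, -0.053, 0.001]
contact_force: [-0.5, 0.1, 7.1]
gripper_width: 0.059
grasp_force: 62.2
```

```bash
python3 -c "
from h import *
where();rmove(-47,0,51,0)
s=snap('side','side4.png');p=snap('top','top4.png')
b=cv2.resize(s['pixels'][240:310,285:385],None,fx=7,fy=7,interpolation=2)
cv2.imwrite('pics/c6.png',cv2.convertScaleAbs(b,alpha=1.7)[:,:,::-1])
"
```

```text
reader [[-50.5   0.9  50.7]] yaw -0.0013 [-0.5  0.1  7.1] 0.05911433970776091 62.15174674987793 5.2
d [-0.9  3.5 -0.3] turn -0.0013 tilt [ 0.003  0.    -1.   ] t 5.2
```

View pics/c6.png

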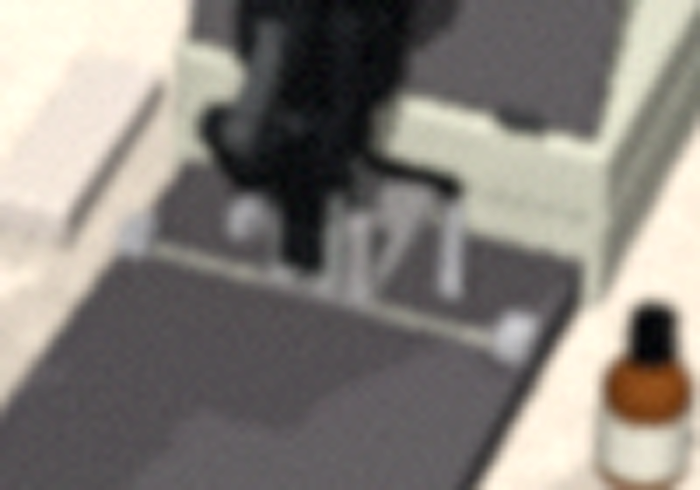

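The tab's base sits on or slightly short of the scribed line (crop line from 150,243 to 490,337; tab base about 275–365, 285–300). I'll measure it with brightness profiles.

```bash
cat >> h.py <<'E'
def prof(p,y,xs,z):
    q=np.load('q.npy'); uv=proj(p,R2(q,[[x,y,z] for x in xs])).astype(np.float32)
    g=cv2.cvtColor(p['pixels'],cv2.COLOR_RGB2GRAY).astype(np.float32)
    return cv2.remap(g,uv[:,:1],uv[:,1:],cv2.INTER_CUBIC).ravel()
E
python3 -c "
from h import *
xs=np.arange(-64,-38,2); print(xs.tolist())
for n in ('side4.png','top4.png'):
  p=load(n);print(n)
  for y in (-50,-40,-30,-25,-20,-16,-14,-12,-8,0,10,14,16,22,28,35,45): print(y,prof(p,y,xs,20).round().astype(int).tolist())
"
```

```text
[-64, -62, -60, -58, -56, -54, -52, -50, -48, -46, -44, -42, -40]
side4.png
-50 [58, 57, 57, 56, 57, 63, 77, 87, 93, 86, 72, 58, 50]
-40 [55, 54, 51, 51, 51, 56, 65, 75, 79, 72, 62, 53, 48]
-30 [48, 48, 48, 48, 49, 58, 68, 79, 81, 74, 61, 52, 47]
-25 [47, 47, 47, 47, 50, 57, 67, 76, 80, 76, 65, 53, 49]
-20 [49, 48, 46, 46, 49, 55, 64, 71, 74, 71, 63, 55, 47]
-16 [47, 48, 48, 48, 49, 54, 62, 73, 78, 78, 72, 64, 62]
-14 [48, 47, 47, 48, 49, 54, 62, 73, 79, 82, 78, 76, 71]
-12 [47, 47, 48, 48, 49, 53, 60, 71, 81, 87, 88, 87, 82]
-8 [48, 47, 48, 48, 48, 51, 59, 70, 78, 83, 86, 88, 90]
0 [49, 49, 49, 48, 49, 51, 60, 69, 80, 85, 87, 85, 82]
10 [46, 46, 46, 47, 48, 51, 58, 66, 70, 69, 62, 51, 41]
14 [48, 49, 48, 47, 48, 52, 59, 69, 78, 83, 81, 72, 51]
16 [48, 48, 49, 47, 48, 51, 60, 68, 78, 86, 85, 77, 58]
22 [47, 47, 47, 48, 49, 54, 61, 71, 75, 73, 67, 63, 61]
28 [49, 47, 47, 47, 49, 55, 67, 78, 85, 81, 71, 57, 50]
35 [48, 47, 47, 45, 48, 53, 63, 72, 78, 74, 65, 55, 49]
45 [49, 48, 48, 47, 49, 57, 65, 75, 81, 78, 68, 56, 49]
top4.png
-50 [85, 85, 86, 87, 85, 86, 116, 163, 108, 85, 77, 76, 
[... 208 characters left out ...]
8, 47, 42, 49, 50, 48, 40]
-16 [49, 53, 48, 49, 47, 50, 46, 51, 50, 42, 47, 44, 46]
-14 [45, 52, 49, 51, 49, 53, 47, 46, 50, 52, 52, 44, 44]
-12 [48, 51, 51, 51, 51, 44, 53, 51, 50, 49, 50, 52, 48]
-8 [55, 54, 50, 48, 50, 48, 49, 55, 47, 50, 53, 53, 52]
0 [58, 60, 62, 56, 56, 57, 55, 55, 57, 53, 51, 50, 53]
10 [60, 61, 63, 60, 55, 60, 64, 64, 60, 56, 56, 52, 52]
14 [60, 56, 64, 64, 57, 58, 61, 64, 58, 56, 62, 61, 53]
16 [66, 62, 62, 64, 60, 60, 69, 58, 58, 63, 61, 60, 58]
22 [68, 65, 65, 64, 66, 66, 62, 62, 63, 60, 67, 65, 62]
28 [66, 66, 69, 67, 64, 66, 66, 66, 66, 66, 64, 64, 66]
35 [64, 64, 66, 66, 60, 66, 62, 59, 64, 64, 60, 61, 62]
45 [60, 59, 62, 57, 58, 60, 59, 60, 61, 64, 65, 63, 63]
```

Emit:
apply_moves:
  series:
    - {"dx":0,"dy":1.5,"dz":0,"jaw":1,"turn":0}
    - {"dx":0,"dy":2.7,"dz":0,"jaw":1,"turn":0}
    - {"dx":0,"dy":2.7,"dz":0,"jaw":1,"turn":0}
    - {"dx":0,"dy":2.7,"dz":0,"jaw":1,"turn":0}

```text
time: 5.63
tool_pos: [0.5099, 0.0833, 0.0507]
tool_rot: [-0.001, 0.999, -0.053, 0.001]
contact_force: [0.0, 4.4, 7.4]
gripper_width: 0.054
grasp_force: 62.1
```

```bash
python3 -c "
from h import *
where()
xs=np.arange(-60,-38,2); print(xs.tolist())
p=snap('side','side5.png')
for y in (-40,-30,-25,-20,-14,-12,-8,-4,0,4,14,16,28,35,45): print(y,prof(p,y,xs,20).round().astype(int).tolist())
"
```

```text
reader [[-49.2   0.9  50.7]] yaw -0.0009 [0.  4.4 7.4] 0.053905502670595615 62.104750871658325 5.6333
[-60, -58, -56, -54, -52, -50, -48, -46, -44, -42, -40]
-40 [50, 50, 50, 55, 65, 75, 79, 73, 61, 52, 49]
-30 [47, 47, 50, 58, 70, 80, 81, 73, 60, 53, 48]
-25 [47, 48, 51, 56, 66, 76, 80, 76, 65, 53, 48]
-20 [47, 47, 48, 54, 63, 72, 77, 72, 62, 54, 47]
-14 [47, 48, 49, 56, 65, 78, 85, 87, 83, 77, 68]
-12 [47, 46, 47, 54, 64, 76, 86, 90, 89, 86, 78]
-8 [48, 47, 48, 52, 62, 73, 80, 84, 85, 86, 85]
-4 [48, 47, 47, 54, 61, 69, 74, 75, 73, 70, 69]
0 [48, 47, 49, 53, 63, 73, 81, 81, 75, 70, 70]
4 [47, 46, 48, 53, 62, 75, 83, 86, 80, 69, 58]
14 [47, 47, 48, 54, 65, 75, 84, 86, 81, 73, 56]
16 [45, 45, 47, 50, 62, 73, 82, 87, 83, 74, 59]
28 [47, 48, 49, 56, 69, 81, 86, 80, 70, 56, 48]
35 [47, 46, 48, 52, 63, 72, 77, 75, 66, 55, 49]
45 [47, 47, 49, 55, 65, 74, 80, 76, 67, 56, 49]
```

Emit:
apply_moves:
  series:
    - {"dx":0,"dy":0,"dz":0,"jaw":0.9,"turn":0}
    - {"dx":0,"dy":0,"dz":0,"jaw":0.75,"turn":0}
    - {"dx":0,"dy":0,"dz":0,"jaw":0.75,"turn":0}
    - {"dx":0,"dy":0,"dz":-10,"jaw":0.75,"turn":0}
    - {"dx":0,"dy":0,"dz":-30,"jaw":0.75,"turn":0}

```text
time: 6.1
tool_pos: [0.5054, 0.0825, 0.0761]
tool_rot: [0.0, 0.999, -0.053, -0.004]
contact_force: [0.4, 6.9, -3.6]
gripper_width: 0.248
grasp_force: 0.0
```

Emit:
apply_moves:
  series:
    - {"dx":0,"dy":0,"dz":-35,"jaw":0.75,"turn":0}
    - {"dx":0,"dy":0,"dz":-70,"jaw":0.75,"turn":0}
    - {"dx":-30,"dy":0,"dz":-100,"jaw":0.75,"turn":0}
    - {"dx":-60,"dy":0,"dz":-120,"jaw":0.75,"turn":0}
    - {"dx":-90,"dy":0,"dz":-120,"jaw":0.75,"turn":0}

```text
time: 6.52
tool_pos: [0.4206, 0.0918, 0.2052]
tool_rot: [-0.0, 0.999, -0.053, 0.004]
contact_force: [0.3, 0.7, 0.5]
gripper_width: 0.249
grasp_force: 0.0
```

```bash
python3 -c "
from h import *
where()
p=snap('side','side6.png');t=snap('top','top6.png')
a=cv2.resize(p['pixels'][245:300,290:370],None,fx=5,fy=5,interpolation=2);b=cv2.resize(t['pixels'][230:285,280:360],None,fx=5,fy=5,interpolation=2)
cv2.imwrite('pics/c7.png',cv2.convertScaleAbs(np.hstack([a,b]),alpha=1.7)[:,:,::-1])
xs=np.arange(-60,-38,2); print(xs.tolist())
for y in (-40,-30,-25,-20,-14,-8,-4,0,4,8,14,28,35): print(y,prof(p,y,xs,20).round().astype(int).tolist())
"
```

```text
reader [[-48.2 -88.7 205.2]] yaw -0.0007 [0.3 0.7 0.5] 0.24858941559641323 0.0 6.5167
[-60, -58, -56, -54, -52, -50, -48, -46, -44, -42, -40]
-40 [51, 50, 50, 54, 62, 72, 75, 70, 60, 49, 45]
-30 [44, 46, 48, 56, 66, 76, 78, 72, 60, 50, 45]
-25 [46, 46, 46, 51, 64, 76, 78, 72, 62, 51, 47]
-20 [47, 46, 48, 54, 61, 68, 72, 70, 60, 50, 45]
-14 [43, 45, 47, 53, 61, 72, 79, 80, 73, 68, 62]
-8 [45, 46, 46, 52, 60, 68, 78, 84, 82, 80, 81]
-4 [46, 45, 47, 52, 59, 70, 77, 80, 81, 81, 80]
0 [45, 45, 47, 50, 60, 71, 78, 81, 80, 78, 78]
4 [46, 46, 45, 50, 60, 72, 80, 86, 88, 86, 85]
8 [45, 46, 49, 52, 60, 68, 76, 80, 82, 82, 83]
14 [46, 46, 48, 53, 61, 72, 79, 83, 86, 87, 85]
28 [45, 45, 47, 53, 64, 75, 82, 78, 67, 54, 46]
35 [45, 45, 47, 51, 61, 70, 75, 71, 62, 53, 46]
```

View pics/c7.png

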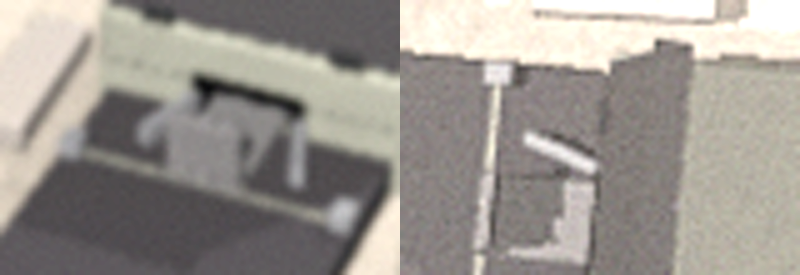

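The side crop shows the tab base (190–240, 165–190) on the line. In the top crop the tab stands next to the line at (487,190–250). I'll resolve it numerically, using the top view and a step+line model of the side profiles.

```bash
python3 - <<'E'
from h import *
from scipy.special import ndtr
t=load('top6.png'); xs=np.arange(-64,-36,1.)
def mean(p,ys,z): return np.mean([prof(p,y,xs,z) for y in ys],0)
print('xs',xs[::2].astype(int).tolist())
print('line z20',mean(t,range(28,56,2),20).round().astype(int)[::2].tolist())
for y in(-14,-8,-3,3,8,14): print('z54',y,prof(t,y,xs,54).round().astype(int)[::2].tolist())
# side: line profile -> (center, sigma, area); tab: step at r + line part behind r
m=lambda x,b,A,c,w,s:b+A*(ndtr((x-c+w)/s)-ndtr((x-c-w)/s))
for n in('side4.png','side5.png','side6.png'):
    p=load(n); L=mean(p,[-30,-27,-24,26,28,30,33,36],20)
    l=least_squares(lambda v:m(xs,v[0],v[1],v[2],1,v[3])-L,[47,120,-48,3]).x
    Tb=mean(p,[-13,-11,12,14] if n!='side6.png' else range(-12,13,2),20); k=(xs<-44)
    def mod(v):
        r,T,b=v; e=np.clip(r,l[2]-1,l[2]+1); lo=l[2]-1
        return b+T*ndtr((xs-r)/l[3])+l[1]*(ndtr((xs-lo)/l[3])-ndtr((xs-e)/l[3]))-Tb
    best=sorted([(lambda o:(o.cost,*o.x))(least_squares(lambda v:mod(v)[k],[r0,35,46])) for r0 in(-53,-51,-49,-48,-47,-45)])
    print(n,l.round(2),[np.round(b,2).tolist() for b in (best[0],best[-1])],'short by',round(l[2]-best[0][1],2))
E
```

```text
xs [-64, -62, -60, -58, -56, -54, -52, -50, -48, -46, -44, -42, -40, -38]
line z20 [78, 80, 79, 79, 76, 77, 99, 133, 109, 72, 75, 78, 79, 77]
z54 -14 [79, 76, 77, 77, 76, 72, 82, 112, 123, 102, 76, 64, 73, 78]
z54 -8 [78, 77, 81, 81, 75, 77, 81, 100, 120, 120, 67, 57, 72, 72]
z54 -3 [75, 79, 78, 76, 73, 73, 82, 108, 122, 104, 55, 65, 78, 71]
z54 3 [78, 81, 78, 77, 76, 75, 80, 109, 131, 101, 68, 65, 77, 74]
z54 8 [78, 81, 79, 79, 77, 75, 82, 103, 121, 111, 77, 60, 82, 80]
z54 14 [79, 78, 78, 78, 79, 77, 83, 102, 124, 124, 67, 62, 81, 76]
side4.png [ 46.89 153.98 -48.01   3.52] [[2.15, -48.33, 36.15, 47.33], [68.13, -36.96, 1326.33, 45.07]] short by 0.32
side5.png [ 46.97 153.09 -48.08   3.47] [[3.65, -47.82, 32.62, 46.84], [15.6, -51.16, 44.19, 46.32]] short by -0.25
side6.png [ 44.86 147.92 -48.01   3.46] [[2.13, -48.04, 33.03, 45.47], [20.53, -38.08, 699.07, 44.15]] short by 0.03
```

Side model: short by 0.03 mm. Top view: rear about −50.4 against the line at −49.7. They agree within 0.7 mm, so the depth is good. Next is the cover, at about 1.9 rad: I go behind it with the jaws shut.

```bash
python3 -c "
from h import *
where();rmove(66,0,205,0);rmove(66,0,134,0)"
```

```text
reader [[-48.2 -92.8 200.2]] yaw 0.0007 [ 1.2 -0.  -0. ] 0.2480060744242125 0.0 6.6167
d [ 92.7 114.3  -4.7] turn 0.0007 tilt [ 0.001 -0.    -1.   ] t 6.6167
d [ 92.6 114.2  66.3] turn 0.0007 tilt [ 0.001 -0.    -1.   ] t 6.6167
```

Emit:
apply_moves:
  series:
    - {"dx":20,"dy":30,"dz":-10,"jaw":1,"turn":0}
    - {"dx":40,"dy":60,"dz":-10,"jaw":1,"turn":0}
    - {"dx":60,"dy":90,"dz":-10,"jaw":1,"turn":0}
    - {"dx":80,"dy":114,"dz":-10,"jaw":1,"turn":0}
    - {"dx":93,"dy":114,"dz":-10,"jaw":1,"turn":0}

```text
time: 7.03
tool_pos: [0.5007, -0.0354, 0.2089]
tool_rot: [0.001, 0.998, -0.055, -0.0]
contact_force: [-0.4, -0.8, -0.1]
gripper_width: 0.001
grasp_force: 0.0
```

Emit:
apply_moves:
  series:
    - {"dx":0,"dy":0,"dz":0,"jaw":1,"turn":0}
    - {"dx":0,"dy":0,"dz":25,"jaw":1,"turn":0}
    - {"dx":0,"dy":0,"dz":55,"jaw":1,"turn":0}
    - {"dx":0,"dy":0,"dz":76,"jaw":1,"turn":0}
    - {"dx":0,"dy":0,"dz":76,"jaw":1,"turn":0}

```text
time: 7.45
tool_pos: [0.4954, -0.03, 0.1273]
tool_rot: [-0.001, 0.999, -0.053, -0.006]
contact_force: [-1.6, 0.4, 0.2]
gripper_width: 0.004
grasp_force: 0.0
```

```bash
python3 -c "
from h import *
where()
r=72
for a in np.arange(1.9,-.01,-.2):
  a=max(a,0);c=(-r*np.cos(a)+5*np.sin(a),66+r*np.sin(a)+5*np.cos(a)); print(round(a,1),'TCP x %.0f z %.0f'%(c[0]+15-2.3,c[1]+19))"
```

```text
reader [[ 65.   -1.6 127.3]] yaw 0.0006 [-1.6  0.4  0.2] 0.003704777733156575 0.0 7.45
1.9 TCP x 41 z 152
1.7 TCP x 27 z 156
1.5 TCP x 13 z 157
1.3 TCP x -2 z 156
1.1 TCP x -16 z 151
0.9 TCP x -28 z 145
0.7 TCP x -39 z 135
0.5 TCP x -48 z 124
0.3 TCP x -55 z 111
0.1 TCP x -58 z 97
```

Emit:
apply_moves:
  series:
    - {"dx":0,"dy":-10,"dz":-3,"jaw":1,"turn":0}
    - {"dx":0,"dy":-18,"dz":-5,"jaw":1,"turn":0}
    - {"dx":0,"dy":-25,"dz":-8,"jaw":1,"turn":0}
    - {"dx":0,"dy":-32,"dz":-12,"jaw":1,"turn":0}
    - {"dx":0,"dy":-39,"dz":-16,"jaw":1,"turn":0}

```text
time: 7.87
tool_pos: [0.5045, 0.0084, 0.1512]
tool_rot: [0.0, 0.999, -0.052, 0.001]
contact_force: [0.5, -2.6, -1.3]
gripper_width: -0.005
grasp_force: 0.9
```

Emit:
apply_moves:
  series:
    - {"dx":0,"dy":-7,"dz":-2,"jaw":1,"turn":0}
    - {"dx":0,"dy":-14,"dz":-4,"jaw":1,"turn":0}
    - {"dx":0,"dy":-21,"dz":-5,"jaw":1,"turn":0}
    - {"dx":0,"dy":-28,"dz":-5,"jaw":1,"turn":0}
    - {"dx":0,"dy":-28,"dz":-5,"jaw":1,"turn":0}

```text
time: 8.28
tool_pos: [0.5069, 0.0369, 0.1545]
tool_rot: [-0.001, 0.999, -0.052, 0.0]
contact_force: [0.8, 0.6, 1.0]
gripper_width: -0.003
grasp_force: 0.0
```

```bash
cat >> h.py <<'E'
def covang(ys=(70,-70)):  # print projected edge at candidates
    pass
E
python3 -c "
from h import *
where();s=snap('side','side7.png')
for t in('cover',):
  for o in spotter.outline_of(s,t): print(o['conf'],o['extent'],o['region'].sum())
q=np.load('q.npy')
for a in(1.7,1.5,1.3,1.1,.9):
  e=[[-90*np.cos(a),y,66+90*np.sin(a)] for y in(70,-70)]; print(a,proj(s,R2(q,e)).round(1).tolist())
"
```

```text
reader [[ -2.7   2.8 154.5]] yaw 0.0011 [0.8 0.6 1. ] -0.0030663165210681694 0.0 8.2833
0.91 [303.5, 216.1, 370.8, 260.2] 1813
1.7 [[312.0, 209.5], [373.2, 223.0]]
1.5 [[308.6, 213.3], [370.5, 227.1]]
1.3 [[305.1, 218.5], [367.6, 232.7]]
1.1 [[301.9, 224.9], [364.8, 239.7]]
0.9 [[298.9, 232.4], [362.1, 247.6]]
```

Emit:
apply_moves:
  series:
    - {"dx":0,"dy":-7,"dz":2,"jaw":1,"turn":0}
    - {"dx":0,"dy":-14,"dz":4,"jaw":1,"turn":0}
    - {"dx":0,"dy":-20,"dz":7,"jaw":1,"turn":0}
    - {"dx":0,"dy":-26,"dz":10,"jaw":1,"turn":0}
    - {"dx":0,"dy":-32,"dz":15,"jaw":1,"turn":0}

```text
time: 8.8
tool_pos: [0.5106, 0.0681, 0.1396]
tool_rot: [-0.0, 0.999, -0.053, 0.001]
contact_force: [-0.1, -0.5, 2.8]
gripper_width: -0.003
grasp_force: 1.2
```

Emit:
apply_moves:
  series:
    - {"dx":0,"dy":-5,"dz":5,"jaw":1,"turn":0}
    - {"dx":0,"dy":-9,"dz":10,"jaw":1,"turn":0}
    - {"dx":0,"dy":-14,"dz":16,"jaw":1,"turn":0}
    - {"dx":0,"dy":-17,"dz":22,"jaw":1,"turn":0}
    - {"dx":0,"dy":-21,"dz":29,"jaw":1,"turn":0}

```text
time: 9.22
tool_pos: [0.5122, 0.0886, 0.1096]
tool_rot: [0.0, 0.999, -0.053, -0.0]
contact_force: [-0.1, -1.9, 2.2]
gripper_width: 0.0
grasp_force: 0.9
```

```bash
python3 -c "
from h import *
where();s=snap('side','side8.png')
for o in spotter.outline_of(s,'cover'): print(o['conf'],o['extent'],o['region'].sum())
q=np.load('q.npy')
for a in(.7,.5,.3,.1,0):
  e=[[-90*np.cos(a),y,66+90*np.sin(a)] for y in(70,-70)]; print(a,proj(s,R2(q,e)).round(1).tolist())
"
```

```text
reader [[-54.7   2.7 109.6]] yaw 0.0001 [-0.1 -1.9  2.2] 0.00031747928616709546 0.9374555152317043 9.2167
0.96 [295.2, 244.9, 370.0, 277.6] 1194
0.7 [[296.4, 240.5], [359.7, 256.1]]
0.5 [[294.6, 248.9], [357.6, 264.9]]
0.3 [[293.4, 257.1], [356.1, 273.4]]
0.1 [[292.9, 264.7], [355.2, 281.2]]
0 [[293.0, 268.1], [354.9, 284.8]]
```

Emit:
apply_moves:
  series:
    - {"dx":0,"dy":-2,"dz":5,"jaw":1,"turn":0}
    - {"dx":0,"dy":-3,"dz":10,"jaw":1,"turn":0}
    - {"dx":0,"dy":-3,"dz":14,"jaw":1,"turn":0}
    - {"dx":0,"dy":-3,"dz":17,"jaw":1,"turn":0}
    - {"dx":0,"dy":-3,"dz":19,"jaw":1,"turn":0}

```text
time: 9.73
tool_pos: [0.5125, 0.0913, 0.0909]
tool_rot: [-0.0, 0.999, -0.053, -0.0]
contact_force: [-0.4, 2.1, 2.1]
gripper_width: 0.004
grasp_force: 0.8
```

Emit:
apply_moves:
  series:
    - {"dx":0,"dy":0,"dz":1,"jaw":1,"turn":0}
    - {"dx":0,"dy":0,"dz":2,"jaw":1,"turn":0}

```text
time: 9.9
tool_pos: [0.5126, 0.0912, 0.0899]
tool_rot: [-0.0, 0.999, -0.053, -0.0]
contact_force: [-4.5, 0.4, 10.4]
gripper_width: -0.003
grasp_force: 5.2
```

Emit:
apply_moves:
  series:
    - {"dx":0,"dy":0,"dz":1,"jaw":1,"turn":0}
    - {"dx":0,"dy":0,"dz":1.5,"jaw":1,"turn":0}
    - {"dx":0,"dy":0,"dz":1.5,"jaw":1,"turn":0}

```text
time: 10.15
tool_pos: [0.5127, 0.0913, 0.0899]
tool_rot: [0.0, 0.999, -0.053, -0.001]
contact_force: [-6.7, 0.3, 12.5]
gripper_width: 0.002
grasp_force: 6.6
```

```bash
python3 -c "
from h import *
where();s=snap('side','side9.png')
for o in spotter.outline_of(s,'cover'): print(o['conf'],o['extent'],o['region'].sum())
"
```

```text
reader [[-57.4   2.8  89.9]] yaw 0.0001 [-6.7  0.3 12.5] 0.0019509347232741765 6.618300884147175 10.15
0.91 [294.2, 246.1, 370.7, 289.1] 1777
```

Emit:
apply_moves:
  series:
    - {"dx":0,"dy":0,"dz":-10,"jaw":1,"turn":0}
    - {"dx":0,"dy":0,"dz":-40,"jaw":1,"turn":0}
    - {"dx":-20,"dy":0,"dz":-80,"jaw":1,"turn":0}
    - {"dx":-55,"dy":0,"dz":-100,"jaw":1,"turn":0}
    - {"dx":-90,"dy":0,"dz":-110,"jaw":1,"turn":0}

```text
time: 10.67
tool_pos: [0.4244, 0.1005, 0.2023]
tool_rot: [-0.0, 0.999, -0.053, 0.003]
contact_force: [0.6, 0.0, 1.1]
gripper_width: -0.002
grasp_force: 0.0
```

Emit:
apply_moves:
  series:
    - {"dx":0,"dy":20,"dz":0,"jaw":1,"turn":0}
    - {"dx":0,"dy":50,"dz":0,"jaw":1,"turn":0}
    - {"dx":0,"dy":80,"dz":0,"jaw":1,"turn":0}
    - {"dx":0,"dy":80,"dz":0,"jaw":1,"turn":0}

```text
time: 11.0
tool_pos: [0.4142, 0.0177, 0.1982]
tool_rot: [0.001, 0.998, -0.055, 0.001]
contact_force: [0.7, 0.5, 0.0]
gripper_width: -0.0
grasp_force: 0.0
```

```bash
python3 -c "
from h import *
where();s=snap('side','sideA.png');t=snap('top','topA.png')
for p in(s,t):
  for o in spotter.outline_of(p,'cover')[:2]: print(o['conf'],o['extent'],o['region'].sum())
a=cv2.resize(s['pixels'][215:345,230:400],None,fx=2.35,fy=4.2,interpolation=2)[:540];b=cv2.resize(t['pixels'][185:330,230:410],None,fx=2.2,fy=3.7,interpolation=2)[:536]
a=cv2.resize(s['pixels'][230:310,275:385],None,fx=3.6,fy=3.6,interpolation=2);b=cv2.resize(t['pixels'][225:305,225:335],None,fx=3.6,fy=3.6,interpolation=2)
cv2.imwrite('pics/c8.png',cv2.convertScaleAbs(np.hstack([a,b]),alpha=1.7)[:,:,::-1])
"
```

```text
reader [[ 26.1 -87.3 198.2]] yaw -0.0045 [0.7 0.5 0. ] -9.867865996212439e-06 0.0 11.0
0.58 [291.0, 246.1, 368.9, 284.8] 1996
0.22 [343.1, 167.1, 377.9, 203.5] 916
0.93 [274.1, 235.5, 325.0, 304.1] 2250
```

View pics/c8.png

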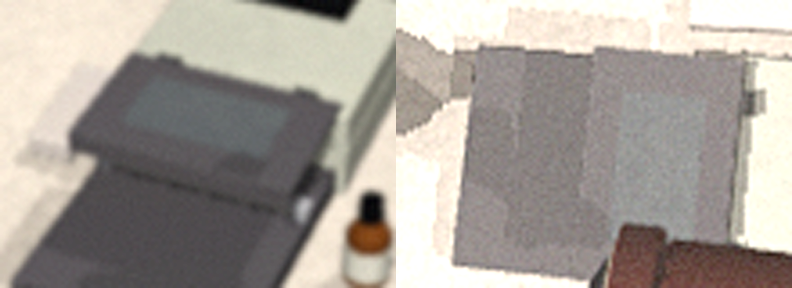

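The side crop shows the cover level over the front of the bed, with its free edge running from (75,145) to (295,200). The top crop agrees. The gripper is clear, so I'm handing in.

```bash
python3 -c "
from h import *
print(ticket.job_done())"
```

```text
the job is handed in; nothing more can be done
None
```

The job is handed in after 11 s of the 51 s allowed: before the cover closed, the blade's rear edge measured within about 0.7 mm of the scribed line. The cover is fully down; once it closed, the blade was hidden, so I couldn't re-measure it.

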